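Clamp a pick display into its rail holder

ROBOT

A 6-joint arm with a two-finger parallel gripper is mounted at the origin on the work surface. World frame = base frame: x ahead of the robot, y to its left, z up, the work surface at z = 0. Lengths are in mm, angles in rad, forces in N, time in s.
With the tool pointing down it reaches from about 300 to 750 mm from the base axis. Payload 8.5 kg.
Tool frame: the origin (TCP) lies midway between the tips of the shut fingers; the grasp point (between the pads) lies 19 mm behind it (r.grasp_offset is the distance from the TCP to the grasp point, in mm); y points along the fingers, x is the direction in which the jaws open and shut, and the axes are right-handed (so a half turn about y gives the same grasp; the last joint's range is limited). The gripper opens to 88 mm and grips with 3 to 60 N. Pads are 18 mm wide; open, the fingers measure 123 mm over their backs; the gripper's body (75 mm by 187 mm) begins 45 mm behind the grasp point.
Start: joints at [-1.443, 0.381, 1.297, -0, 1.464, -0.215], TCP at [184.863, -517.983, 238.748] pointing down, gripper open.
Joint ranges: [-3.11, 3.11], [-0.89, 2.33], [0.22, 2.48], [-1.42, 4.56], [0.17, 2.85], [-2.88, 2.88]. Speed limits (rad/s): [2.39, 2.39, 3.14, 3.14, 3.14, 3.14].

INTERFACE

Orientations are given as a 3x3 rotation matrix whose columns are the frame's x, y, z axes.
In Python, from station import r, viewer, ticket, masks_of gives the robot as it stands. The module is installed in compiled form; this text tells all that it offers.
- The arm moves only by the tool drive_tool, never from a script. Its argument "moves" is a list of rows, each a list of 7 numbers: the gripper command: -1 is fully open, 1 is shut, values between are in proportion, then the shift along the tool's x, y, z in mm, then the turn, a rotation vector about the tool's x, y, z in degrees. A call has 1 to 12 rows; each row shifts and turns the commanded pose from where the row before left it, along the tool's axes as they then stand; what a row does not reach is not made up. A row lasts 1/12 s, in which the tool goes at most 41.7 mm and 7.16 degrees, less where a joint would pass 70% of its speed; a pose out of reach is approached as far as the arm can. A call with a gripper value outside its range is refused whole. The fingers move at their own pace and stop on an object; "force" is the grip in N (left out, the last holds). Time passes only in rows, so rows that do not move let the fingers close. It gives the time, the measured TCP pose, the force and the opening at its end, in the units of the state.
- r.sense(): the state, without advancing time (a new reading comes with each control period).
- viewer.snapshot(name): name is "side" or "top"; returns a dict with "pixels" (420x560x3 uint8, red, green, blue), "depth" (420x560 float32, mm along the optical axis (not along the pixel's ray), 0 where there is no reading), "K" (3x3 intrinsics, pixels), "world_to_cam" (4x4, takes a point from world to camera coordinates). Camera axes: x right, y up, looking along -z (the intrinsics and any distortion apply to the point x, -y, -z); pixel columns grow to the right and rows downward; lengths in mm; the calibration is good to about 2 mm. A picture is of the moment at which its call begins.
- ticket.sign_off(): hands the job in, once; it reports no verdict.
Trained networks look in a picture, given as the dict that the camera call returned (one of the last four; its "shot" number tells which), for a name from the list of things; names that differ only in an ending like _2 or _b are one class to them, and where a whole thing is asked for, a point or a joint stands for the part that bears it (a point fixed in the world has none). Each returns a list of dicts, best first, with "p" (0 to 1); they miss things now and then, are a little off and sometimes report something else, mostly with a low value. They report only what shows in the picture. A call takes as long as a camera call. They do not tell look-alikes from the thing itself.
- masks_of(picture, label): "region" (420x560 bool, what is visible of it) and "location" ([column, row] in pixels, amid what is visible of it).
The state is a dict: "clock": time; "qpos": joint angles; "joint_velocities": joint speeds; "effort": joint torques, N m; "tool_pos": TCP position; "orientation": TCP orientation; "ft_force": force on the tool from outside, world axes, zero at the start; "moment": the same for the moment, N m; "finger_gap": finger opening in mm.
Only numpy, scipy, OpenCV 4.12 (cv2) and the standard library are available. Lean on these libraries where they do the work, as an engineer would, in place of code of your own. Each camera call takes 0.05 s, during which the arm holds its last target. There are 200 camera calls.

TASK

Push the pick display gently along its channel until its steel tongue is fully home against the back stop of the clamp. Then turn the clamp knob clockwise until the rubber foot just touches the tongue, give it a quarter turn more and no further, and let go. Leave the other things on the bench alone.

Things in the scene. Friction and masses are not known exactly. Their poses are not given: they have to be found in the camera images.
- holder: fixed grey C-shaped clamp. Origin on the bench under the knob axis; x = the way the display slides in; z up. Base 225 x 90 mm (x -170 to +55), top at 20 mm. Channel along x on it, 53 mm wide inside, walls 10 mm thick and 12 high, x -70 to +30. Column 50 mm wide, x +30 to +55, to height 105; a 36 mm wide arm at height 85 to 105 reaches from it to x -18 and carries screw and knob.
- stop (a point): middle of the back stop (the column's face towards -x), at the height of the tongue's middle, 24 mm above the bench; axes as the holder's
- clamp_mouth (a point): fixed point on the screw axis where the rubber foot (36 mm disc on the screw, turning with it) meets the tongue's upper face, 28 mm above the bench. The foot starts about 1 to 4 mm above it, which is 0.6 to 3.2 rad of turning: how much is not known and does not follow from the knob's angle. After the touch the foot gives like a spring, about 9 N/mm after the first 15 N.
- knob: black clamp knob on top of the arm: disc 48 mm across, 8 mm high, with an upright grip bar 50 mm long (its x), 14 mm thick (its y), up to 38 mm above the origin. Origin on the vertical screw axis, 111 mm above the bench; the knob stays at that height as it turns. Clockwise seen from above (yaw falling) lowers the foot, 8 mm a turn; it can turn more than a full turn.
- knob_grip (a point): on the screw axis at mid-height of the grip bar, 135 mm above the bench; turns with the knob. Free turning takes 0.02 to 0.04 N m. At the touch the foot begins to rub on the tongue: the moment needed rises by 0.05 to 0.1 N m within about 0.3 rad, then more slowly, to some 0.15 to 0.2 N m above free turning at a quarter turn (grip the bar with 40 N or more). The knob stays where it is left.
- display_mid (a point): loose pick display, 0.3 kg: middle of its white housing, 28 (x) x 60 (y) x 55 mm high, 28 to 83 mm above the bench, dark window at -x. Under it a steel tongue 8 mm thick, 50 mm wide, runs to 125 mm ahead (+x) of this point and lies on the holder's base in the channel, its tip between the walls, 25 to 55 mm short of the stop.
- tongue_tip (a point): middle of the display tongue's leading edge, at mid-thickness (it meets point stop when fully home); x = forwards
- bin: bystander: blue picking bin, 160 x 100 x 70 mm, origin under its middle
- carton: bystander: cardboard box 120 x 80 x 60 mm, origin under its middle
- tape: bystander: cardboard roll 90 mm across, 45 mm high, standing flat, origin under its middle
- scanner: bystander: black hand scanner lying on the bench, 185 x 60 x 40 mm, origin under it near its middle
Mind the look-alikes: they are no part of the job. What is shaped like the holder but red or turquoise is not meant.

How it is judged (in metres and radians):
On the way, in this order (a step that is already met when the one before it is completed fails the run):
1. the display is pushed fully home while the clamp is still open (x of tongue_tip in the frame of stop above -0.003 m and y of tongue_tip in the frame of stop between -0.005 and 0.005 m and angle between tongue_tip's own z axis and vertical below 0.06 rad and contact force between knob and display below 1 N), for 0.2 s.
2. the rubber foot presses on the tongue with the display home (x of tongue_tip in the frame of stop above -0.003 m and y of tongue_tip in the frame of stop between -0.005 and 0.005 m and angle between tongue_tip's own z axis and vertical below 0.06 rad and contact force between knob and display above 4 N), for 0.2 s.
At the end, for the whole second after the job is handed in: The display's tongue lies in the channel within 3 mm of the back stop and level, and the rubber foot presses on it with 22 to 33.5 N (a quarter turn past the touch, give or take about a tenth of a turn); everything is at rest and released (x of tongue_tip in the frame of stop above -0.003 m and y of tongue_tip in the frame of stop between -0.005 and 0.005 m and angle between tongue_tip's own z axis and vertical below 0.06 rad and contact force between knob and display between 22 and 33.5 N and linear speed of display below 0.01 m/s and angular speed of knob below 0.05 rad/s).
It fails at once if the clamp is overtightened (foot force above 42 N, about half a turn past the touch) (contact force between knob and display above 42 N).
It fails at once if the display is rammed against the holder (above 100 N, clamp still open) (contact force between knob and display below 1 N and contact force between display and holder above 100 N).
It fails at once if another thing on the bench is moved by more than 20 mm (distance of any of bin, carton, tape, scanner from where it was at the start of the episode above 0.02 m).
It also fails if it takes over 61 s, if anything falls off the work surface, if the arm or the gripper's body presses on something with over 40 N, if the wrist force passes 120 N, or if a joint passes its speed limit or range.

## Working session

There is one attempt and no reset: what is moved stays moved. The work goes in short steps, Python scripts to look and compute and a tool call to move; the robot and the scene stay as the last step left them, time stands still between calls to the robot, and variables do not carry over. Pictures are saved under pics/ and viewed, about 8 in all and at most 12, crops included, and the job is handed in when it is done.

Besides the shell and the picture viewer there is one more tool, called after "Emit:" as name([rows], argument=value, ...), one row to a line, values as JSON. drive_tool: Moves the arm, as the interface text tells. Its arguments: {"type":"object","properties":{"moves":{"type":"array"},"force":{"type":"number"}},"required":["moves"]}

```bash
mkdir -p pics; cat > h.py <<'E'
import numpy as np, cv2
from station import r, viewer, ticket, masks_of
def world(p,mask=None):
    d=p["depth"];K=np.array(p["K"]);M=np.linalg.inv(np.array(p["world_to_cam"]))
    v,u=np.mgrid[0:420,0:560]
    X=np.stack([(u-K[0,2])/K[0,0]*d,-(v-K[1,2])/K[1,1]*d,-d,np.ones_like(d)],-1)
    W=(X@M.T)[...,:3]; W[d==0]=np.nan
    return W
E
python3 - <<'E'
from h import *
np.set_printoptions(precision=1,suppress=True)
ims=[]
for n in("top","side"):
    p=viewer.snapshot(n);W=world(p);np.savez(f"{n}.npz",W=W,pix=p["pixels"])
    ims.append(p["pixels"][...,::-1])
    print(n,p.keys(),np.linalg.inv(p["world_to_cam"])[:3,3],p["K"][0])
    for l in("holder","knob","display_mid","bin","carton","tape","scanner"):
        for m in masks_of(p,l)[:3]:
            w=W[m["region"]]; w=w[~np.isnan(w[:,0])]
            print(l,round(m["p"],2),m["location"],m["region"].sum(),np.median(w,0),w.min(0),w.max(0))
    cv2.imwrite(f"pics/{n}0.png",ims[-1])
s=r.sense();print(s)
E
```

```text
top dict_keys(['pixels', 'depth', 'K', 'world_to_cam', 'shot']) [ 308.5  -22.8 1386. ] [543.1   0.  279.3]
holder 0.72 [298.2, 160.7] 2232 [567.3 -55.9  24.6] [ 418.6 -151.6   -6.6] [665.8   8.5 155.4]
holder 0.61 [211.3, 168.4] 3252 [576.5 169.   23.1] [457.3  69.5  -0.8] [685.2 264.4 156.5]
holder 0.4 [117.3, 146.9] 3271 [638.5 417.7   9.6] [548.5 351.2  -8.4] [740.4 492.5  78.6]
knob 0.85 [294.9, 151.0] 377 [586.2 -47.8 121.4] [566.5 -72.1  30. ] [613.6 -26.8 155.4]
knob 0.75 [195.4, 143.7] 418 [615.4 195.6 121.8] [595.6 175.6  19.4] [657.9 240.2 156.5]
display_mid 0.71 [310.7, 186.7] 1071 [510.6 -81.4  30.4] [ 445.3 -137.1   18.6] [589.3 -33.6  93.9]
bin 0.78 [117.7, 149.3] 3189 [638.3 418.   10.1] [548.5 351.2  -5.2] [740.4 491.8  78.6]
carton 0.81 [437.6, 142.0] 1912 [ 610.3 -403.3   59.9] [ 552.2 -452.8   -1.1] [ 676.1 -366.4   69.9]
carton 0.35 [299.2, 162.8] 2192 [570.7 -54.7  24.2] [ 418.6 -153.7   -4.8] [666.2  11.7 155.4]
tape 0.66 [451.9, 206.6] 688 [ 444.9 -412.8   43.1] [ 400.3 -465.6   -2. ] [ 488.8 -362.    53.5]
scanner 0.71 [114.5, 222.2] 1392 [433.6 410.3  35.8] [
[... 1208 characters left out ...]
] 1559 [579.  -40.9  27.5] [ 417.8 -171.2   -5.1] [688.2  10.7 152.6]
scanner 0.62 [332.6, 149.9] 523 [ 444.6 -408.5   29.3] [ 400.2 -504.1   -6. ] [ 496.4 -356.1   52.1]
scanner 0.58 [223.6, 346.6] 1313 [426.3 420.   33.1] [320.  383.9  -5.2] [501.4 444.6  46.1]
{'clock': 0.8, 'qpos': array([-1.4,  0.4,  1.3,  0. ,  1.5, -0.2]), 'joint_velocities': array([-0.,  0.,  0.,  0., -0., -0.]), 'effort': array([  0. , -43.8, -22.5,   0.1,   0. ,  -0. ]), 'tool_pos': array([ 184.9, -518. ,  238.8]), 'orientation': array([[ 0.3,  0. ,  0.9],
       [-0.9, -0. ,  0.3],
       [ 0. , -1. ,  0. ]]), 'ft_force': array([-0.3,  0. ,  0.1]), 'moment': array([ 0., -0., -0.]), 'finger_gap': 88.10150127922164}
```

View both.

```bash
python3 - <<'E'
import cv2
a=cv2.imread("pics/top0.png");b=cv2.imread("pics/side0.png")
c=cv2.resize(a[90:270,160:360],(600,540));cv2.imwrite("pics/top0c.png",c)
E
```

```text
(no output)
```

View pics/side0.png

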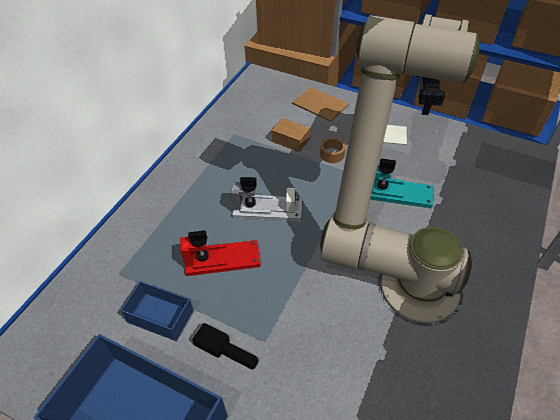

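View pics/top0c.png

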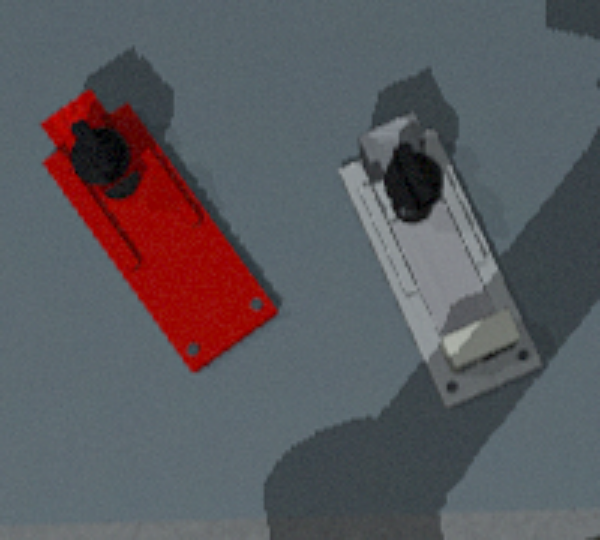

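```bash
python3 - <<'E'
from h import *
for n in("top","side"):
    W=np.load(n+".npz")["W"]
    pix=np.load(n+".npz")["pix"].astype(int)
    ok=(W[...,0]>400)&(W[...,0]<700)&(W[...,1]>-180)&(W[...,1]<40)
    def rect(a,b,nm,ref=None,R=1e3,grey=False):
        m=ok&(W[...,2]>a)&(W[...,2]<b)
        if ref is not None: m&=np.hypot(W[...,0]-ref[0],W[...,1]-ref[1])<R
        q=W[m]
        if len(q)<4: print(n,nm,len(q));return
        print(n,nm,len(q),np.round(q.mean(0),1),[np.round(x,1) for x in cv2.minAreaRect(q[:,:2].astype(np.float32))])
    rect(12,34,"base")
    rect(76,92,"disp",(490,-95),70)
    rect(98,112,"arm top")
    rect(113,126,"disc",(588,-46),40)
    rect(141,160,"bar",(588,-46),40)
    rect(130,160,"bar2",(588,-46),40)
E
```

```text
top base 2160 [526.7 -72.8  24.4] [array([546.5, -92.3]), array([225. , 135.6]), np.float64(22.2)]
top disp 285 [ 467.9 -100.2   83.4] [array([ 468. , -100.2]), array([28.5, 59.8]), np.float64(22.7)]
top arm top 230 [626.9 -34.  105.4] [array([607.9, -42.4]), array([74.1, 49. ]), np.float64(21.9)]
top disc 179 [589.5 -48.1 119.5] [array([590.8, -49.2]), array([45.7, 45.8]), np.float64(68.5)]
top bar 134 [590.2 -49.5 148.9] [array([590.4, -49.6]), array([49.1, 14. ]), np.float64(23.6)]
top bar2 149 [589.3 -49.4 147.6] [array([589.9, -49.8]), array([50.3, 14.1]), np.float64(24.0)]
side base 1144 [528.3 -62.5  23.5] [array([537. , -70.4]), array([225.2,  95.1]), np.float64(23.1)]
side disp 130 [466.7 -97.7  82.3] [array([467.9, -99.9]), array([27.3, 63.7]), np.float64(20.7)]
side arm top 147 [618.6 -32.7 103.8] [array([610.3, -44.1]), array([73.1, 51.5]), np.float64(27.3)]
side disc 84 [586.  -39.8 119.3] [array([584.7, -38.6]), array([47. , 22.5]), np.float64(27.9)]
side bar 73 [589.5 -49.  147.5] [array([590.4, -49.7]), array([48.5, 19.9]), np.float64(18.9)]
side bar2 116 [589.3 -47.7 143.1] [array([591.4, -49.3]), array([50.8, 19.8]), np.float64(20.2)]
```

```bash
cat >> h.py <<'E'
A=np.radians(22.5);O=np.array([590.3,-49.6]);ex=np.array([np.cos(A),np.sin(A)]);ey=np.array([-ex[1],ex[0]])
def go(hx,hy,z,xyaw):
    "tool-frame shift and turn needed to reach holder coords (hx,hy), height z, tool-x yaw (deg)"
    from scipy.spatial.transform import Rotation as Ro
    s=r.sense();R=s["orientation"];t=np.append(O+hx*ex+hy*ey,z)
    y=np.radians(xyaw);x=np.array([np.cos(y),np.sin(y),0]);d=np.array([0,0,-1.])
    T=np.stack([x,d,np.cross(x,d)],1)
    print("now",s["tool_pos"].round(1),"holder",np.round([(s["tool_pos"][:2]-O)@ex,(s["tool_pos"][:2]-O)@ey],1),"xyaw",np.degrees(np.arctan2(R[1,0],R[0,0])).round(2),"q",s["qpos"].round(3))
    print("F",s["ft_force"].round(2),"M",s["moment"].round(3),"gap",round(s["finger_gap"],1),"t",round(s["clock"],2))
    print("shift",(R.T@(t-s["tool_pos"])).round(1),"turn",np.degrees(Ro.from_matrix(R.T@T).as_rotvec()).round(2))
E
python3 -c "
from h import *
go(-172,0,239,-67.5)"
```

```text
now [ 184.9 -518.   238.8] holder [-553.8 -277.6] xyaw -70.36 q [-1.443  0.381  1.297  0.     1.464 -0.215]
F [-0.26  0.01  0.05] M [ 0.005 -0.005 -0.   ] gap 88.1 t 0.8
shift [-2.963e+02 -2.000e-01  3.675e+02] turn [-0.   -2.86  0.  ]
```

Emit:
drive_tool([
  [1,-24,0,30,0,-0.24,0],
  [1,-24,0,30,0,-0.24,0],
  [1,-24,0,30,0,-0.24,0],
  [1,-24,0,30,0,-0.24,0],
  [1,-24,0,30,0,-0.24,0],
  [1,-24,0,30,0,-0.24,0],
  [1,-24,0,30,0,-0.24,0],
  [1,-24,0,30,0,-0.24,0],
  [1,-24,0,30,0,-0.24,0],
  [1,-24,0,30,0,-0.24,0],
  [1,-24,0,30,0,-0.24,0],
  [1,0,0,0,0,-0.24,0],
], force=20)

```text
clock: 1.8
tool_pos: [401.1, -148.9, 239.0]
orientation: [[0.389, 0.001, 0.921], [-0.921, 0.001, 0.389], [-0.001, -1.0, 0.001]]
ft_force: [0.3, 0.1, 0.6]
finger_gap: 10.0
```

```bash
python3 -c "
from h import *
go(-172,0,45,-67.5)"
```

```text
now [ 401.1 -148.9  239. ] holder [-212.8  -19.3] xyaw -67.11 q [-0.635  0.165  1.607  0.002  1.37   0.536]
F [0.26 0.14 0.65] M [-0.032  0.026 -0.001] gap 10.0 t 1.8
shift [-18.9 194.1  40.7] turn [-0.08  0.39 -0.04]
```

Emit:
drive_tool([
  [1,-10,0,20,0,0,0],
  [1,-9,0,20,0,0,0],
  [1,0,34,0,0,0,0],
  [1,0,36,0,0,0,0],
  [1,0,36,0,0,0,0],
  [1,0,36,0,0,0,0],
  [1,0,36,0,0,0,0],
  [1,0,16,0,0,0,0],
  [1,0,0,0,0,0,0],
  [1,0,0,0,0,0,0],
])

```text
clock: 2.63
tool_pos: [429.0, -121.4, 44.8]
orientation: [[0.383, -0.001, 0.924], [-0.924, 0.0, 0.383], [-0.001, -1.0, -0.001]]
ft_force: [-0.5, 0.3, -0.4]
finger_gap: 0.5
```

```bash
python3 -c "
from h import *
go(-155,0,45,-67.5)
p=viewer.snapshot('top');cv2.imwrite('pics/t1.png',cv2.resize(p['pixels'][90:250,220:400,::-1],(675,600)))"
```

```text
now [ 429.  -121.4   44.8] holder [-176.5   -4.6] xyaw -67.5 q [-0.542  0.47   1.849 -0.     0.824  0.636]
F [-0.45  0.33 -0.41] M [-0.018  0.024  0.051] gap 0.5 t 2.63
shift [-4.6 -0.2 21.5] turn [ 0.04  0.   -0.04]
```

View pics/t1.png

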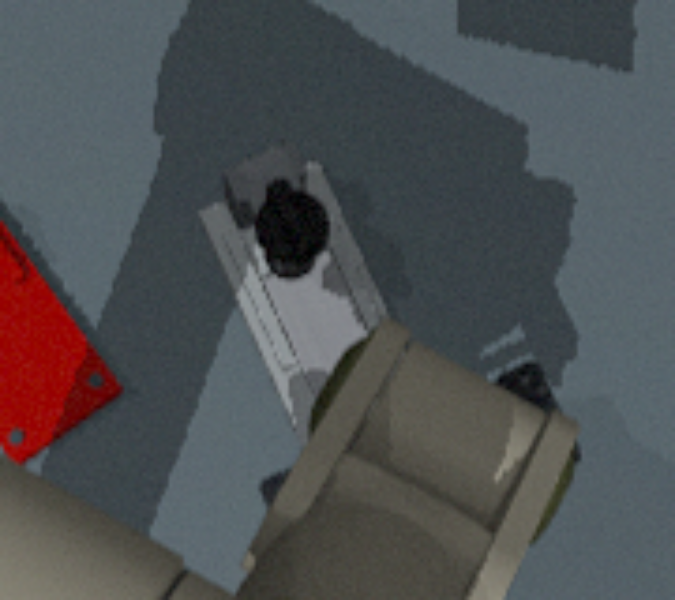

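Emit:
drive_tool([
  [1,-4.6,0,0,0,0,0],
  [1,0,0,5,0,0,0],
  [1,0,0,5,0,0,0],
  [1,0,0,4,0,0,0],
  [1,0,0,3,0,0,0],
  [1,0,0,3,0,0,0],
  [1,0,0,3,0,0,0],
  [1,0,0,3,0,0,0],
  [1,0,0,3,0,0,0],
  [1,0,0,3,0,0,0],
  [1,0,0,3,0,0,0],
  [1,0,0,0,0,0,0],
])

```text
clock: 3.68
tool_pos: [460.2, -103.2, 44.7]
orientation: [[0.383, 0.001, 0.924], [-0.924, 0.0, 0.383], [0.0, -1.0, 0.001]]
ft_force: [1.1, 0.3, -0.0]
finger_gap: 0.3
```

Emit:
drive_tool([
  [1,0,0,2,0,0,0],
  [1,0,0,2,0,0,0],
  [1,0,0,2,0,0,0],
  [1,0,0,2,0,0,0],
  [1,0,0,2,0,0,0],
  [1,0,0,0,0,0,0],
])

```text
clock: 4.18
tool_pos: [469.3, -99.4, 44.7]
orientation: [[0.383, 0.001, 0.924], [-0.924, 0.0, 0.383], [0.0, -1.0, 0.001]]
ft_force: [-0.8, 0.7, 0.5]
finger_gap: 0.1
```

```bash
python3 -c "
from h import *
go(-118,0,45,-67.5)"
```

```text
now [469.3 -99.4  44.7] holder [-130.8    0.3] xyaw -67.48 q [-0.456  0.51   1.758  0.     0.873  0.721]
F [-0.78  0.68  0.52] M [ 0.027 -0.031 -0.05 ] gap 0.1 t 4.18
shift [ 0.3 -0.3 12.8] turn [-0.04  0.02  0.01]
```

Emit:
drive_tool([
  [1,0,0,2,0,0,0],
  [1,0,0,2,0,0,0],
  [1,0,0,2,0,0,0],
  [1,0,0,1,0,0,0],
  [1,0,0,1,0,0,0],
  [1,0,0,1,0,0,0],
  [1,0,0,0,0,0,0],
])

```text
clock: 4.77
tool_pos: [477.3, -96.0, 44.7]
orientation: [[0.383, 0.0, 0.924], [-0.924, 0.0, 0.383], [0.0, -1.0, 0.0]]
ft_force: [-1.0, 0.6, -0.2]
finger_gap: 0.5
```

Emit:
drive_tool([
  [1,0,0,0.7,0,0,0],
  [1,0,0,0.7,0,0,0],
  [1,0,0,0.6,0,0,0],
  [1,0,0,0,0,0,0],
])

```text
clock: 5.1
tool_pos: [479.1, -95.3, 44.7]
orientation: [[0.383, 0.0, 0.924], [-0.924, 0.0, 0.383], [-0.0, -1.0, 0.0]]
ft_force: [-0.6, -0.0, -1.0]
finger_gap: 0.5
```

Emit:
drive_tool([
  [1,0,0,0.7,0,0,0],
  [1,0,0,0.7,0,0,0],
  [1,0,0,0.6,0,0,0],
  [1,0,0,0,0,0,0],
])

```text
clock: 5.43
tool_pos: [480.4, -94.6, 44.7]
orientation: [[0.383, -0.001, 0.924], [-0.924, -0.0, 0.383], [-0.0, -1.0, -0.001]]
ft_force: [-4.7, -2.3, 1.1]
finger_gap: 0.5
```

```bash
python3 -c "
from h import *
go(-118,0,45,-67.5)
p=viewer.snapshot('side');W=world(p)
m=masks_of(p,'display_mid')[0];print(m['p'],m['location'])
ok=(np.hypot(W[...,0]-500,W[...,1]+86)<60)&(W[...,2]>77)&(W[...,2]<88)
q=W[ok];h=np.c_[(q[:,:2]-O)@ex,(q[:,:2]-O)@ey].astype(np.float32);print(len(q),cv2.minAreaRect(h))
cv2.imwrite('pics/s1.png',cv2.resize(p['pixels'][140:260,200:340,::-1],(700,600)))"
```

```text
now [480.4 -94.6  44.7] holder [-118.8    0.4] xyaw -67.47 q [-4.37e-01  5.22e-01  1.73e+00 -1.00e-03  8.91e-01  7.42e-01]
F [-4.7  -2.26  1.11] M [-0.382  0.601  0.027] gap 0.5 t 5.43
shift [ 0.5 -0.3  0.8] turn [ 0.07  0.03 -0.02]
0.58 [260.8, 206.3]
0 ((0.0, 0.0), (0.0, 0.0), 0.0)
```

View pics/s1.png

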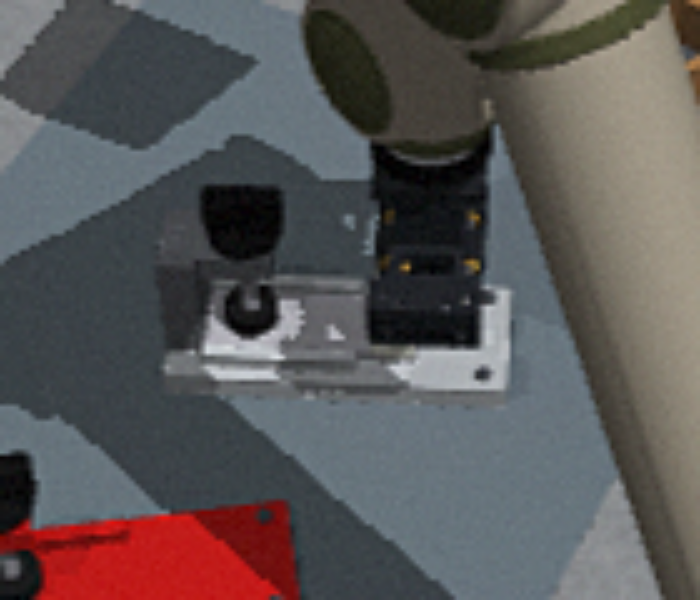

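Emit:
drive_tool([
  [1,0,0,0.5,0,0,0],
  [1,0,0,0.5,0,0,0],
  [1,0,0,0,0,0,0],
  [1,0,0,0,0,0,0],
  [1,0,0,0,0,0,0],
  [1,0,0,0,0,0,0],
])

```text
clock: 6.03
tool_pos: [480.3, -94.5, 44.8]
orientation: [[0.383, -0.003, 0.924], [-0.924, -0.0, 0.383], [-0.001, -1.0, -0.003]]
ft_force: [-10.9, -4.5, 4.7]
finger_gap: 0.9
```

Emit:
drive_tool([
  [1,0,0,-2,0,0,0],
  [1,0,0,-10,0,0,0],
  [1,0,0,-20,0,0,0],
  [-1,0,-36,0,0,0,0],
  [-1,0,-36,0,0,0,0],
  [-1,0,-36,0,0,0,0],
  [-1,0,-36,0,0,-7,0],
  [-1,0,-30,0,0,-7,0],
  [-1,0,0,0,0,-7,0],
  [-1,0,0,0,0,-7,0],
  [-1,0,0,0,0,-7,0],
  [-1,0,0,0,0,-7,0],
])

```text
clock: 7.03
tool_pos: [451.9, -106.5, 218.9]
orientation: [[0.905, 0.001, 0.425], [-0.425, -0.0, 0.905], [0.001, -1.0, 0.0]]
ft_force: [0.5, 0.2, -0.2]
finger_gap: 58.4
```

Emit:
drive_tool([
  [-1,0,0,0,0,-7,0],
  [-1,0,0,0,0,-7,0],
  [-1,0,0,0,0,-7,0],
  [-1,0,0,0,0,-7,0],
  [-1,0,0,0,0,-7,0],
  [-1,0,0,0,0,-7,0],
  [-1,0,0,0,0,-7,0],
  [-1,0,0,0,0,-7,0],
  [-1,0,0,0,0,-7,0],
  [-1,0,0,0,0,-7,0],
  [-1,0,0,0,0,-7,0],
  [-1,0,0,0,0,-7,0],
])

```text
clock: 8.03
tool_pos: [452.0, -106.5, 218.7]
orientation: [[0.517, 0.001, -0.856], [0.856, 0.0, 0.517], [0.0, -1.0, -0.001]]
ft_force: [0.3, -0.4, -0.6]
finger_gap: 88.1
```

```bash
python3 - <<'E'
from h import *
go(0,0,200,113.5)
for n in("top","side"):
    p=viewer.snapshot(n);W=world(p)
    for nm,c,R,a,b in(("disp",O-95*ex,60,76,90),("bar",O,40,130,155)):
        ok=(np.hypot(W[...,0]-c[0],W[...,1]-c[1])<R)&(W[...,2]>a)&(W[...,2]<b)
        q=W[ok];h=np.c_[(q[:,:2]-O)@ex,(q[:,:2]-O)@ey].astype(np.float32);print(n,nm,len(q),cv2.minAreaRect(h) if len(q)>3 else 0)
E
```

```text
now [ 452.  -106.5  218.7] holder [-149.6    0.3] xyaw 58.87 q [-0.488  0.248  1.558  0.     1.335 -1.515]
F [ 0.28 -0.35 -0.65] M [ 0.081 -0.166 -0.066] gap 88.1 t 8.03
shift [120.3  18.8 -89. ] turn [ 4.000e-02 -5.463e+01  0.000e+00]
top disp 0 0
top bar 147 ((0.40470123291015625, 0.05996131896972656), (50.79182434082031, 13.943072319030762), 1.6315213441848755)
side disp 134 ((-94.50550842285156, 1.4676952362060547), (61.792640686035156, 27.9157657623291), 89.20804595947266)
side bar 118 ((0.6485157012939453, -0.3523998260498047), (50.78611755371094, 19.010480880737305), 0.7495538592338562)
```

Emit:
drive_tool([
  [-1,0,0,0,0,-7,0],
  [-1,0,0,0,0,-7,0],
  [-1,0,0,0,0,-7,0],
  [-1,0,0,0,0,-7,0],
  [-1,0,0,0,0,-7,0],
  [-1,0,0,0,0,-7,0],
  [-1,0,0,0,0,-7,0],
  [-1,0,0,0,0,-6,0],
  [-1,0,0,0,0,0,0],
])

```text
clock: 8.88
tool_pos: [452.0, -106.5, 218.7]
orientation: [[-0.399, 0.0, -0.917], [0.917, 0.0, -0.399], [-0.0, -1.0, -0.0]]
ft_force: [-0.0, -0.4, 0.7]
finger_gap: 88.2
```

```bash
python3 -c "
from h import *
go(0.4,0,124,113.9)"
```

```text
now [ 452.  -106.5  218.7] holder [-149.5    0.4] xyaw 113.51 q [-0.487  0.248  1.558  0.     1.335 -2.468]
F [-0.04 -0.41  0.71] M [ 0.079 -0.107 -0.049] gap 88.2 t 8.88
shift [  -3.    94.8 -149.8] turn [ 0.02 -0.39 -0.01]
```

Emit:
drive_tool([
  [-1,-1,0,-36,0,-0.4,0],
  [-1,-1,0,-38,0,0,0],
  [-1,-1,0,-38,0,0,0],
  [-1,0,0,-37,0,0,0],
  [-1,0,0,0,0,0,0],
])

```text
clock: 9.3
tool_pos: [593.5, -46.8, 217.5]
orientation: [[-0.402, 0.001, -0.916], [0.916, 0.001, -0.402], [0.0, -1.0, -0.001]]
ft_force: [-0.9, 0.4, -0.7]
finger_gap: 88.4
```

```bash
python3 -c "
from h import *
go(0.4,0,124,113.9)"
```

```text
now [593.5 -46.8 217.5] holder [4.1 1.3] xyaw 113.7 q [-2.780e-01  4.750e-01  1.203e+00  1.000e-03  1.462e+00 -2.262e+00]
F [-0.92  0.38 -0.69] M [ 0.098 -0.177 -0.006] gap 88.4 t 9.3
shift [-1.3 93.5  3.8] turn [ 0.08 -0.2   0.02]
```

Emit:
drive_tool([
  [-1,-1.3,0,3.8,0,0,0],
  [-1,0,30,0,0,0,0],
  [-1,0,30,0,0,0,0],
  [-1,0,20,0,0,0,0],
  [-1,0,8,0,0,0,0],
  [-1,0,5.5,0,0,0,0],
  [-1,0,0,0,0,0,0],
  [-1,0,0,0,0,0,0],
])

```text
clock: 9.97
tool_pos: [587.0, -52.1, 126.5]
orientation: [[-0.404, 0.002, -0.915], [0.915, -0.001, -0.404], [-0.001, -1.0, -0.001]]
ft_force: [-0.4, -0.2, 1.0]
finger_gap: 88.4
```

```bash
python3 -c "
from h import *
go(0.4,0,124,113.9)"
```

```text
now [587.  -52.1 126.5] holder [-4.  -1.1] xyaw 113.84 q [-0.289  0.547  1.358 -0.     1.235 -2.276]
F [-0.37 -0.22  0.95] M [ 0.09  -0.094 -0.031] gap 88.4 t 9.97
shift [ 1.   2.5 -4.5] turn [ 0.08 -0.06 -0.07]
```

Emit:
drive_tool([
  [-1,1,2.5,-4.4,0,0,0],
  [-1,0,0,0,0,0,0],
  [-1,0,0,0,0,0,0],
  [-1,0,0,0,0,0,0],
])

```text
clock: 10.3
tool_pos: [590.5, -48.9, 123.1]
orientation: [[-0.406, 0.001, -0.914], [0.914, -0.0, -0.406], [-0.0, -1.0, -0.001]]
ft_force: [-0.4, 0.1, 0.2]
finger_gap: 88.0
```

```bash
python3 -c "
from h import *
go(0.4,0,124,113.9)"
```

```text
now [590.5 -48.9 123.1] holder [0.5 0.5] xyaw 113.93 q [-0.282  0.556  1.351 -0.     1.234 -2.271]
F [-0.44  0.05  0.2 ] M [ 0.079 -0.109  0.002] gap 88.0 t 10.3
shift [-0.5 -0.9  0.1] turn [ 0.03  0.03 -0.03]
```

Good. Close on the bar.

Emit:
drive_tool([
  [0.6,-0.5,0,0,0,0,0],
  [0.6,0,0,0,0,0,0],
  [0.6,0,0,0,0,0,0],
  [0.6,0,0,0,0,0,0],
  [1,0,0,0,0,0,0],
  [1,0,0,0,0,0,0],
  [1,0,0,0,0,0,0],
  [1,0,0,0,0,0,0],
  [1,0,0,0,0,0,0],
  [1,0,0,0,0,0,0],
  [1,0,0,0,0,0,0],
], force=50)

```text
clock: 11.22
tool_pos: [590.6, -49.5, 122.8]
orientation: [[-0.405, 0.0, -0.914], [0.914, 0.0, -0.405], [0.0, -1.0, -0.0]]
ft_force: [0.0, -0.4, -0.2]
finger_gap: 16.9
```

```bash
python3 -c "
from h import *
go(0.4,0,124,113.9)"
```

```text
now [590.6 -49.5 122.8] holder [0.3 0. ] xyaw 113.92 q [-0.283  0.557  1.351  0.     1.234 -2.271]
F [ 0.02 -0.39 -0.18] M [ 0.077 -0.128 -0.013] gap 16.9 t 11.22
shift [-0.  -1.2 -0.1] turn [0.   0.02 0.  ]
```

```bash
cat > m.py <<'E'
from h import *
s=r.sense();R=s["orientation"];print("yaw",np.degrees(np.arctan2(R[1,0],R[0,0])).round(2),"M",s["moment"].round(3),"F",s["ft_force"].round(1),"gap",round(s["finger_gap"],1),"q6",s["qpos"][5].round(3),s["tool_pos"].round(1),"eff6",s["effort"][5].round(3),round(s["clock"],2))
E
python3 m.py
```

```text
yaw 113.92 M [ 0.077 -0.128 -0.013] F [ 0.  -0.4 -0.2] gap 16.9 q6 -2.271 [590.6 -49.5 122.8] eff6 0.0 11.22
```

Emit:
drive_tool([
  [1,0,0,0,0,0,0],
  [1,0,0,0,0,0,0],
  [1,0,0,0,0,0,0],
  [1,0,0,0,0,0,0],
])

```text
clock: 11.55
tool_pos: [590.5, -49.3, 122.8]
orientation: [[-0.406, -0.0, -0.914], [0.914, 0.0, -0.406], [0.0, -1.0, 0.0]]
ft_force: [-0.5, 2.2, 1.1]
finger_gap: 13.5
```

```bash
python3 m.py
```

```text
yaw 113.93 M [0.41  0.058 0.051] F [-0.5  2.2  1.1] gap 13.5 q6 -2.271 [590.5 -49.3 122.8] eff6 0.026 11.55
```

Emit:
drive_tool([
  [1,0,0,0,0,2.5,0],
  [1,0,0,0,0,2.5,0],
  [1,0,0,0,0,2.5,0],
  [1,0,0,0,0,2.5,0],
])

```text
clock: 11.88
tool_pos: [590.4, -49.2, 122.8]
orientation: [[-0.239, -0.0, -0.971], [0.971, 0.0, -0.239], [0.001, -1.0, 0.0]]
ft_force: [-0.4, 2.5, 0.3]
finger_gap: 13.7
```

```bash
python3 m.py
```

```text
yaw 103.81 M [0.509 0.023 0.039] F [-0.4  2.5  0.3] gap 13.7 q6 -2.095 [590.4 -49.2 122.8] eff6 -0.649 11.88
```

Emit:
drive_tool([
  [1,0,0,0,0,2.5,0],
  [1,0,0,0,0,2.5,0],
  [1,0,0,0,0,2.5,0],
  [1,0,0,0,0,2.5,0],
])

```text
clock: 12.22
tool_pos: [590.4, -49.1, 122.8]
orientation: [[-0.066, -0.0, -0.998], [0.998, 0.001, -0.066], [0.001, -1.0, 0.0]]
ft_force: [-0.6, 3.2, 1.7]
finger_gap: 13.7
```

```bash
python3 m.py
```

```text
yaw 93.81 M [ 0.491 -0.058  0.013] F [-0.6  3.2  1.7] gap 13.7 q6 -1.92 [590.4 -49.1 122.8] eff6 -0.649 12.22
```

Emit:
drive_tool([
  [1,0,0,0,0,2.5,0],
  [1,0,0,0,0,2.5,0],
  [1,0,0,0,0,2.5,0],
  [1,0,0,0,0,2.5,0],
])

```text
clock: 12.55
tool_pos: [590.5, -49.0, 122.8]
orientation: [[0.108, -0.0, -0.994], [0.994, 0.001, 0.108], [0.001, -1.0, 0.0]]
ft_force: [-0.9, 3.8, 0.9]
finger_gap: 13.2
```

```bash
python3 m.py
```

```text
yaw 83.81 M [0.492 0.021 0.025] F [-0.9  3.8  0.9] gap 13.2 q6 -1.746 [590.5 -49.  122.8] eff6 -0.649 12.55
```

Emit:
drive_tool([
  [1,0,0,0,0,2.5,0],
  [1,0,0,0,0,2.5,0],
  [1,0,0,0,0,2.5,0],
  [1,0,0,0,0,2.5,0],
])

```text
clock: 12.88
tool_pos: [590.5, -48.9, 122.8]
orientation: [[0.279, -0.0, -0.96], [0.96, 0.001, 0.279], [0.001, -1.0, 0.0]]
ft_force: [-0.4, 2.8, 1.9]
finger_gap: 13.7
```

```bash
python3 m.py
```

```text
yaw 73.81 M [ 0.627 -0.063  0.035] F [-0.4  2.8  1.9] gap 13.7 q6 -1.571 [590.5 -48.9 122.8] eff6 -0.649 12.88
```

Emit:
drive_tool([
  [1,0,0,0,0,2.5,0],
  [1,0,0,0,0,2.5,0],
  [1,0,0,0,0,2.5,0],
  [1,0,0,0,0,2.5,0],
])

```text
clock: 13.22
tool_pos: [590.5, -48.9, 122.8]
orientation: [[0.441, -0.0, -0.897], [0.897, 0.001, 0.441], [0.001, -1.0, 0.001]]
ft_force: [-0.7, 3.8, 1.2]
finger_gap: 13.6
```

```bash
python3 m.py
```

```text
yaw 63.81 M [ 0.645 -0.068  0.105] F [-0.7  3.8  1.2] gap 13.6 q6 -1.397 [590.5 -48.9 122.8] eff6 -0.649 13.22
```

Emit:
drive_tool([
  [1,0,0,0,0,2.5,0],
  [1,0,0,0,0,2.5,0],
  [1,0,0,0,0,2.5,0],
  [1,0,0,0,0,2.5,0],
])

```text
clock: 13.55
tool_pos: [590.5, -48.8, 122.8]
orientation: [[0.59, 0.0, -0.807], [0.807, 0.001, 0.59], [0.001, -1.0, 0.001]]
ft_force: [-1.0, 4.4, -0.1]
finger_gap: 13.6
```

```bash
python3 m.py
```

```text
yaw 53.81 M [ 0.694 -0.106  0.058] F [-1.   4.4 -0.1] gap 13.6 q6 -1.222 [590.5 -48.8 122.8] eff6 -0.649 13.55
```

```bash
cat > m.py <<'E'
from h import *
M=[];
for i in range(6):
    s=r.sense();M.append(s["moment"][2]);
    if i<5: viewer.snapshot("top")
R=s["orientation"];print("yaw",np.degrees(np.arctan2(R[1,0],R[0,0])).round(2),"Mz",np.mean(M).round(4),np.round(M,3),"F",s["ft_force"].round(1),"gap",round(s["finger_gap"],1),"q6",s["qpos"][5].round(3),round(s["clock"],2))
E
python3 m.py
```

```text
yaw 54.02 Mz -0.0428 [ 0.058  0.005 -0.093 -0.1   -0.099 -0.029] F [-0.4  3.9  0.6] gap 13.2 q6 -1.226 13.8
```

Emit:
drive_tool([
  [1,0,0,0,0,2.5,0],
  [1,0,0,0,0,2.5,0],
  [1,0,0,0,0,2.5,0],
  [1,0,0,0,0,2.5,0],
])

```text
clock: 14.13
tool_pos: [590.6, -48.8, 122.8]
orientation: [[0.72, 0.0, -0.693], [0.693, 0.001, 0.72], [0.001, -1.0, 0.001]]
ft_force: [0.9, 5.5, 1.2]
finger_gap: 13.7
```

```bash
python3 m.py
```

```text
yaw 44.02 Mz -0.0067 [ 0.04  -0.017 -0.022 -0.025  0.018 -0.035] F [0.8 6.2 0.6] gap 13.7 q6 -1.051 14.38
```

Emit:
drive_tool([
  [1,0,0,0,0,2.5,0],
  [1,0,0,0,0,2.5,0],
  [1,0,0,0,0,2.5,0],
  [1,0,0,0,0,2.5,0],
])

```text
clock: 14.72
tool_pos: [590.7, -48.7, 122.8]
orientation: [[0.83, 0.0, -0.558], [0.558, 0.001, 0.83], [0.001, -1.0, 0.001]]
ft_force: [0.3, 6.1, 1.1]
finger_gap: 13.7
```

```bash
python3 m.py
```

```text
yaw 34.02 Mz -0.0023 [-0.003 -0.01  -0.005  0.024 -0.013 -0.006] F [0.5 6.7 1.5] gap 13.8 q6 -0.877 14.97
```

Emit:
drive_tool([
  [1,0.3,0,0.5,0,2.5,0],
  [1,0,0,0,0,2.5,0],
  [1,0,0,0,0,2.5,0],
])

```text
clock: 15.22
tool_pos: [590.7, -48.7, 122.7]
orientation: [[0.896, 0.0, -0.445], [0.445, 0.0, 0.896], [0.001, -1.0, 0.0]]
ft_force: [1.1, 3.3, 0.7]
finger_gap: 14.0
```

```bash
sed -i 's/range(6)/range(1)/' m.py; python3 m.py
```

```text
yaw 26.4 Mz -0.0136 [-0.014] F [1.1 3.3 0.7] gap 14.0 q6 -0.743 15.22
```

Emit:
drive_tool([
  [1,0,0,0,0,2.5,0],
  [1,0,0,0,0,2.5,0],
])

```text
clock: 15.43
tool_pos: [590.7, -48.7, 122.8]
orientation: [[0.931, 0.001, -0.366], [0.366, 0.0, 0.931], [0.001, -1.0, 0.0]]
ft_force: [1.8, 4.3, -0.2]
finger_gap: 13.4
```

```bash
python3 m.py
```

```text
yaw 21.44 Mz 0.0355 [0.035] F [ 1.8  4.3 -0.2] gap 13.4 q6 -0.656 15.43
```

Emit:
drive_tool([
  [1,0,0,0,0,2.5,0],
  [1,0,0,0,0,2.5,0],
])

```text
clock: 15.65
tool_pos: [590.8, -48.7, 122.8]
orientation: [[0.959, 0.001, -0.284], [0.284, 0.0, 0.959], [0.001, -1.0, 0.0]]
ft_force: [2.4, 3.8, 0.2]
finger_gap: 13.5
```

```bash
python3 m.py
```

```text
yaw 16.48 Mz 0.0653 [0.065] F [2.4 3.8 0.2] gap 13.5 q6 -0.57 15.65
```

Emit:
drive_tool([
  [1,0,0,0,0,2.5,0],
  [1,0,0,0,0,2.5,0],
])

```text
clock: 15.87
tool_pos: [590.8, -48.6, 122.8]
orientation: [[0.98, 0.001, -0.2], [0.2, 0.0, 0.98], [0.001, -1.0, 0.0]]
ft_force: [2.3, 3.9, -0.7]
finger_gap: 13.6
```

```bash
python3 m.py
```

```text
yaw 11.51 Mz 0.0293 [0.029] F [ 2.3  3.9 -0.7] gap 13.6 q6 -0.483 15.87
```

Emit:
drive_tool([
  [1,0,0,0,0,2.5,0],
  [1,0,0,0,0,2.5,0],
])

```text
clock: 16.08
tool_pos: [590.8, -48.6, 122.8]
orientation: [[0.994, 0.001, -0.114], [0.114, 0.0, 0.994], [0.001, -1.0, 0.0]]
ft_force: [1.9, 4.7, 0.1]
finger_gap: 13.8
```

```bash
python3 m.py
```

```text
yaw 6.53 Mz 0.0125 [0.012] F [1.9 4.7 0.1] gap 13.8 q6 -0.396 16.08
```

Emit:
drive_tool([
  [1,0,0,0,0,2.5,0],
  [1,0,0,0,0,2.5,0],
])

```text
clock: 16.3
tool_pos: [590.9, -48.7, 122.8]
orientation: [[1.0, 0.001, -0.027], [0.027, 0.0, 1.0], [0.001, -1.0, 0.0]]
ft_force: [2.5, 5.3, -0.4]
finger_gap: 13.8
```

```bash
python3 m.py
```

```text
yaw 1.53 Mz 0.0454 [0.045] F [ 2.5  5.3 -0.4] gap 13.8 q6 -0.309 16.3
```

Emit:
drive_tool([
  [1,0,0,0,0,2.5,0],
  [1,0,0,0,0,2.5,0],
])

```text
clock: 16.52
tool_pos: [590.9, -48.6, 122.8]
orientation: [[0.998, 0.001, 0.06], [-0.06, 0.0, 0.998], [0.001, -1.0, 0.0]]
ft_force: [3.1, 4.6, -0.0]
finger_gap: 13.4
```

```bash
python3 m.py
```

```text
yaw -3.46 Mz 0.1228 [0.123] F [ 3.1  4.6 -0. ] gap 13.4 q6 -0.222 16.52
```

Emit:
drive_tool([
  [1,0,0,0,0,2.5,0],
  [1,0,0,0,0,2.5,0],
])

```text
clock: 16.73
tool_pos: [591.0, -48.6, 122.8]
orientation: [[0.989, 0.001, 0.147], [-0.147, 0.0, 0.989], [0.001, -1.0, 0.001]]
ft_force: [3.2, 5.1, -0.1]
finger_gap: 13.7
```

```bash
python3 m.py
```

```text
yaw -8.46 Mz 0.0598 [0.06] F [ 3.2  5.1 -0.1] gap 13.7 q6 -0.134 16.73
```

Emit:
drive_tool([
  [1,0,0,0,0,2.5,0],
  [1,0,0,0,0,2.5,0],
])

```text
clock: 16.95
tool_pos: [591.0, -48.6, 122.8]
orientation: [[0.973, 0.001, 0.233], [-0.233, 0.0, 0.973], [0.001, -1.0, 0.001]]
ft_force: [3.8, 4.3, 0.3]
finger_gap: 13.5
```

```bash
python3 m.py
```

```text
yaw -13.46 Mz 0.1365 [0.136] F [3.8 4.3 0.3] gap 13.5 q6 -0.047 16.95
```

Emit:
drive_tool([
  [1,0,0,0,0,2.5,0],
  [1,0,0,0,0,2.5,0],
])

```text
clock: 17.17
tool_pos: [591.0, -48.7, 122.9]
orientation: [[0.949, 0.001, 0.317], [-0.317, 0.0, 0.949], [0.001, -1.0, 0.001]]
ft_force: [2.4, 4.7, -0.4]
finger_gap: 13.7
```

```bash
python3 m.py
```

```text
yaw -18.45 Mz 0.1638 [0.164] F [ 2.4  4.7 -0.4] gap 13.7 q6 0.04 17.17
```

Emit:
drive_tool([
  [1,0,0,0,0,2.5,0],
  [1,0,0,0,0,2.5,0],
])

```text
clock: 17.38
tool_pos: [591.1, -48.7, 122.9]
orientation: [[0.917, 0.002, 0.398], [-0.398, 0.0, 0.917], [0.001, -1.0, 0.001]]
ft_force: [2.5, 5.3, -0.6]
finger_gap: 13.4
```

```bash
python3 m.py
```

```text
yaw -23.45 Mz 0.1959 [0.196] F [ 2.5  5.3 -0.6] gap 13.4 q6 0.127 17.38
```

Emit:
drive_tool([
  [1,0,0,0,0,2.5,0],
  [1,0,0,0,0,2.5,0],
])

```text
clock: 17.6
tool_pos: [591.1, -48.7, 122.9]
orientation: [[0.879, 0.002, 0.476], [-0.476, 0.0, 0.879], [0.001, -1.0, 0.001]]
ft_force: [3.9, 4.6, -0.9]
finger_gap: 13.6
```

```bash
python3 m.py
```

```text
yaw -28.45 Mz 0.1463 [0.146] F [ 3.9  4.6 -0.9] gap 13.6 q6 0.214 17.6
```

Emit:
drive_tool([
  [1,0,0,0,0,2.5,0],
  [1,0,0,0,0,2.5,0],
])

```text
clock: 17.82
tool_pos: [591.1, -48.7, 122.9]
orientation: [[0.834, 0.002, 0.551], [-0.551, 0.0, 0.834], [0.001, -1.0, 0.001]]
ft_force: [4.5, 4.8, -0.5]
finger_gap: 13.6
```

```bash
python3 m.py
```

```text
yaw -33.46 Mz 0.2072 [0.207] F [ 4.5  4.8 -0.5] gap 13.6 q6 0.302 17.82
```

Emit:
drive_tool([
  [1,0,0,0,0,2.5,0],
  [1,0,0,0,0,2.5,0],
])

```text
clock: 18.03
tool_pos: [591.2, -48.8, 122.9]
orientation: [[0.783, 0.002, 0.622], [-0.622, 0.0, 0.783], [0.001, -1.0, 0.001]]
ft_force: [4.4, 3.8, 1.3]
finger_gap: 13.5
```

```bash
python3 m.py
```

```text
yaw -38.45 Mz 0.2011 [0.201] F [4.4 3.8 1.3] gap 13.5 q6 0.389 18.03
```

Emit:
drive_tool([
  [1,0,0,0,0,2.5,0],
  [1,0,0,0,0,2.5,0],
])

```text
clock: 18.25
tool_pos: [591.2, -48.8, 122.9]
orientation: [[0.726, 0.002, 0.688], [-0.688, 0.0, 0.726], [0.001, -1.0, 0.001]]
ft_force: [3.9, 3.6, -0.6]
finger_gap: 13.6
```

```bash
python3 m.py
```

```text
yaw -43.45 Mz 0.2431 [0.243] F [ 3.9  3.6 -0.6] gap 13.6 q6 0.476 18.25
```

Emit:
drive_tool([
  [1,0,0,0,0,2.5,0],
  [1,0,0,0,0,2.5,0],
])

```text
clock: 18.47
tool_pos: [591.2, -48.8, 122.9]
orientation: [[0.663, 0.002, 0.748], [-0.748, -0.0, 0.663], [0.001, -1.0, 0.001]]
ft_force: [3.1, 3.5, -1.1]
finger_gap: 13.4
```

```bash
python3 m.py
```

```text
yaw -48.45 Mz 0.283 [0.283] F [ 3.1  3.5 -1.1] gap 13.4 q6 0.564 18.47
```

Emit:
drive_tool([
  [1,0,0,0,0,2.5,0],
  [1,0,0,0,0,2.5,0],
])

```text
clock: 18.68
tool_pos: [591.3, -48.8, 122.9]
orientation: [[0.595, 0.002, 0.803], [-0.803, -0.0, 0.595], [0.001, -1.0, 0.002]]
ft_force: [3.7, 4.3, -1.5]
finger_gap: 13.3
```

```bash
python3 m.py
```

```text
yaw -53.45 Mz 0.2422 [0.242] F [ 3.7  4.3 -1.5] gap 13.3 q6 0.651 18.68
```

Emit:
drive_tool([
  [1,0,0,0,0,2.5,0],
  [1,0,0,0,0,2.5,0],
])

```text
clock: 18.9
tool_pos: [591.3, -48.8, 122.9]
orientation: [[0.523, 0.002, 0.852], [-0.852, -0.0, 0.523], [0.001, -1.0, 0.002]]
ft_force: [2.8, 4.3, -1.5]
finger_gap: 13.8
```

```bash
python3 m.py
```

```text
yaw -58.45 Mz 0.2029 [0.203] F [ 2.8  4.3 -1.5] gap 13.8 q6 0.738 18.9
```

Emit:
drive_tool([
  [1,0,0,0,0,2.5,0],
  [1,0,0,0,0,2.5,0],
])

```text
clock: 19.12
tool_pos: [591.3, -48.9, 122.9]
orientation: [[0.447, 0.002, 0.895], [-0.895, -0.0, 0.447], [0.001, -1.0, 0.002]]
ft_force: [4.1, 2.9, -0.4]
finger_gap: 13.7
```

```bash
python3 m.py
```

```text
yaw -63.45 Mz 0.197 [0.197] F [ 4.1  2.9 -0.4] gap 13.7 q6 0.825 19.12
```

Emit:
drive_tool([
  [1,0,0,0,0,2.5,0],
  [1,0,0,0,0,2.5,0],
])

```text
clock: 19.33
tool_pos: [591.3, -48.9, 122.9]
orientation: [[0.367, 0.002, 0.93], [-0.93, -0.0, 0.367], [0.001, -1.0, 0.002]]
ft_force: [4.7, 4.0, 0.5]
finger_gap: 13.4
```

```bash
python3 m.py
```

```text
yaw -68.45 Mz 0.219 [0.219] F [4.7 4.  0.5] gap 13.4 q6 0.913 19.33
```

```bash
python3 - <<'E'
import numpy as np
from scipy.optimize import curve_fit
y=np.array([103.8,93.8,83.8,73.8,63.8,53.8,44,34,26.4,21.4,16.5,11.5,6.5,1.5,-3.5,-8.5,-13.5,-18.5,-23.5,-28.5,-33.5,-38.5,-43.5,-48.5,-53.5,-58.5,-63.5,-68.5])
m=np.array([.039,.013,.025,.035,.105,.058,.04,-.003,-.014,.035,.065,.029,.012,.045,.123,.06,.136,.164,.196,.146,.207,.201,.243,.283,.242,.203,.197,.219])
def f(y,t,m0,k,w=17):
    d=np.clip(t-y,0,None);return m0+k*(np.minimum(d/w,1)*15+9*np.clip(d-w,0,None)*8/360)
for w in(8,17,25):
    p,c=curve_fit(lambda y,t,m0,k:f(y,t,m0,k,w),y,m,[0,.03,.007]);e=m-f(y,*p,w)
    print(w,p.round(4),np.sqrt(np.diag(c)).round(3),e.std().round(4),"F at now",15*min(1,1)+9*(p[0]+68.45-w)*8/360)
E
```

```text
8 [2.6026 0.032  0.0075] [1.936e+00 1.000e-02 1.000e-03] 0.0337 F at now 27.61051345150115
17 [1.8578 0.0358 0.0082] [2.715e+00 9.000e-03 1.000e-03] 0.0318 F at now 25.661565929746562
25 [5.3096 0.0349 0.0087] [3.61e+00 9.00e-03 1.00e-03] 0.0314 F at now 24.751922199572327
```

Emit:
drive_tool([
  [1,0,0,0,0,2.5,0],
  [1,0,0,0,0,2.5,0],
  [1,0,0,0,0,2.5,0],
  [1,0,0,0,0,2.5,0],
  [1,0,0,0,0,2.5,0],
  [1,0,0,0,0,1.5,0],
])

```text
clock: 19.88
tool_pos: [591.3, -49.0, 122.9]
orientation: [[0.131, 0.002, 0.991], [-0.991, -0.0, 0.131], [0.001, -1.0, 0.002]]
ft_force: [4.2, 2.6, -0.3]
finger_gap: 13.4
```

```bash
python3 m.py
```

```text
yaw -82.46 Mz 0.2608 [0.261] F [ 4.2  2.6 -0.3] gap 13.4 q6 1.157 19.88
```

Emit:
drive_tool([
  [1,0,0,0,0,0,0],
  [1,0,0,0,0,0,0],
  [1,0,0,0,0,0,0],
  [0.5,0,0,0,0,0,0],
  [0.5,0,0,0,0,0,0],
  [0,0,0,0,0,0,0],
  [-1,0,0,0,0,0,0],
  [-1,0,0,0,0,0,0],
  [-1,0,0,0,0,0,0],
  [-1,0,0,0,0,0,0],
  [-1,0,0,0,0,0,0],
])

```text
clock: 20.85
tool_pos: [590.5, -48.9, 122.7]
orientation: [[0.129, -0.0, 0.992], [-0.992, -0.0, 0.129], [0.0, -1.0, -0.0]]
ft_force: [-0.1, -0.2, 0.7]
finger_gap: 59.9
```

```bash
python3 m.py
```

```text
yaw -82.57 Mz 0.0122 [0.012] F [-0.1 -0.2  0.7] gap 59.9 q6 1.159 20.85
```

Rise, move back out of view, and check the knob angle and display.

Emit:
drive_tool([
  [-1,0,0,0,0,0,0],
  [-1,0,0,0,0,0,0],
  [-1,0,-10,0,0,0,0],
  [-1,0,-25,0,0,0,0],
  [-1,0,-35,0,0,0,0],
  [-1,0,-35,0,0,0,0],
  [-1,30,0,-15,0,0,0],
  [-1,35,0,-15,0,0,0],
  [-1,35,0,-15,0,0,0],
  [-1,35,0,-15,0,0,0],
  [-1,35,0,-15,0,0,0],
  [-1,0,0,0,0,0,0],
])

```text
clock: 21.9
tool_pos: [536.5, -232.7, 228.3]
orientation: [[0.124, 0.0, 0.992], [-0.992, -0.002, 0.124], [0.002, -1.0, -0.0]]
ft_force: [-0.1, 0.5, 0.0]
finger_gap: 88.1
```

```bash
python3 - <<'E'
from h import *
s=r.sense();print(s["tool_pos"],s["clock"])
for n in("top","side"):
    p=viewer.snapshot(n);W=world(p)
    for nm,c,R,a,b in(("disp",O-95*ex,60,76,90),("bar",O,40,130,160)):
        ok=(np.hypot(W[...,0]-c[0],W[...,1]-c[1])<R)&(W[...,2]>a)&(W[...,2]<b)
        q=W[ok];h=np.c_[(q[:,:2]-O)@ex,(q[:,:2]-O)@ey].astype(np.float32);print(n,nm,len(q),cv2.minAreaRect(h) if len(q)>3 else 0)
cv2.imwrite('pics/s2.png',cv2.resize(p['pixels'][140:260,200:340,::-1],(700,600)))
E
```

```text
[ 536.47675558 -232.71002355  228.27105178] 21.9
top disp 288 ((-94.80003356933594, 0.3513374328613281), (28.680381774902344, 59.58394241333008), 0.3103669583797455)
top bar 136 ((-0.37506675720214844, 0.1770191192626953), (13.896215438842773, 49.623966217041016), 75.97636413574219)
side disp 128 ((-94.47206115722656, 0.7744979858398438), (65.07369232177734, 28.39642333984375), 88.68724822998047)
side bar 110 ((0.6207237243652344, 2.140735626220703), (20.900493621826172, 50.12328338623047), 74.8968276977539)
```

View pics/s2.png

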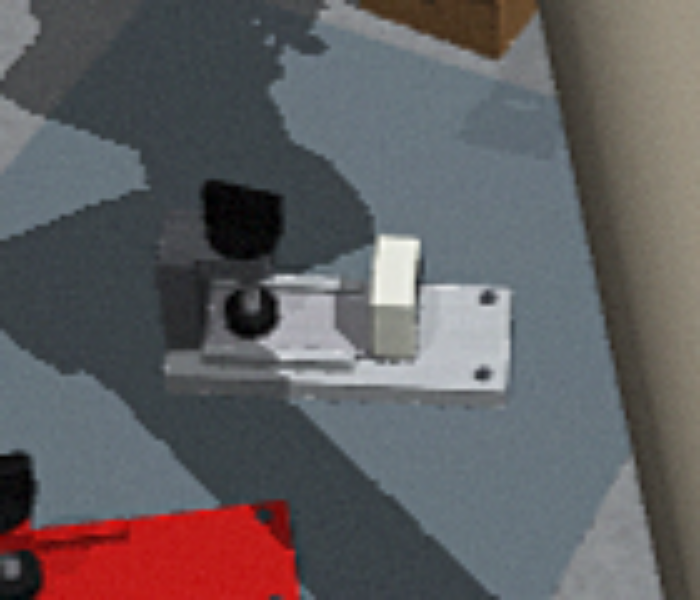

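```bash
python3 -c "
from h import *
print(ticket.sign_off())"
```

```text
the job is handed in; nothing more can be done
None
```

I pushed the display home and tightened the clamp about 84° past the touch, just under a quarter turn. Then I released it and handed the job in at about 22 s of the 61 s allowed. The hand-in gave no verdict.

- **Display home:** I pushed it until the stop resisted with about 11 N. In the last pictures its middle sits at x −94.5 to −94.8 mm in the holder frame (−95 is fully home) and within 1 mm sideways. It is square in the channel.
- **Clamp turn:** I gripped the bar at 50 N and turned it about 196° clockwise in total. The camera shows the bar turned by the same amount to within about 1°, so the grip did not slip.
- **Touch point:** The moment readings were noisy, about ±0.03 N m. A fit over all of them puts the touch about 112° into the turn, give or take about 4°. I stopped slightly short of 90° past it, where I expect a foot force of about 28 N. That force is inferred from the turn and the spring data; I did not measure it directly.
- **Moment at the end:** It was about 0.26 N m, or 0.22 N m above free turning. That is slightly above the expected 0.15 to 0.2, but within the noise.
- **Bystanders:** The arm stayed clear of the other things on the bench. I did not measure their positions again at the end.

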